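# Lock a drill chuck's arbor in its taper bore

### The job

The drill chuck stands nose down in its wooden stand, taper bore up. Take the arbor from the tool block, set its short taper lightly into the bore by feel (a few newtons, no forcing by hand) and let go, then tap its tail with the end of the brass knock bar until it is locked: taps of about 20 to 25 N, at least two and lifting the bar clear between them, until a tap hardly sinks it any more; never strike it with more than 35 N. Stand the bar upright on the bench again and leave the glass slide, the hex keys and the pick holder where they are.

Things in the scene. Friction and masses are not known exactly. Their poses are not given: they have to be found in the camera images.
- bore_mouth (a point): Centre of the taper bore's mouth, in the flat upper face of the chuck, 86 mm above the bench; z up. The bore is 36 mm deep, about 19 mm wide at the mouth (the arbor's tip is 12.4 mm, so about 3 mm of play to enter), and narrows by 0.16 mm per mm of depth, as the arbor's short taper does.
- chuck: Steel drill chuck, 47 mm across (upper body 43 mm), nose down in a 130 x 100 x 22 mm wooden stand screwed to the bench: it cannot move. Origin: bench level, on the bore's axis. Upper face 86 mm above it.
- arbor: Steel arbor 118 mm long, 0.2 kg, z up its axis, origin at its lower end. Short taper 12.4 mm wide at the chamfered tip, 15 mm at 2 mm up, 19.8 mm at 30 mm up; collar 28 mm wide at 32 to 38 mm; long shank 18 to 15 mm wide at 42 to 106 mm (grip it there, about 80 mm up); flat tang 13 x 7 mm to 118 mm. It stands in the block with its origin 8 mm above the bench.
- arbor_collar (a point): Centre of the underside of the collar, 32 mm up the arbor. Its height above the bore mouth is the gap. Bores are ground differently: at first touch the gap is anything from 5 to 12 mm and cannot be seen beforehand. From there each mm deeper takes some 10 to 20 N more; firm taps lock it 1.5 to 2.5 mm below first touch, the collar still clear of the chuck. It stays where driven.
- arbor_tail (a point): Top of the arbor's tang, the end to be tapped, 118 mm up the arbor. The first 20 N tap sinks it about 1 mm below where it was set with 3 N by hand, later ones 0.1 to 0.2 mm; locked, the bore grips the taper with over 23 N in all. Tap slowly, about 12 mm/s, and stop on the force: it rises steeply.
- bar: Brass knock bar, a plain round bar 28 mm across and 110 mm tall, about 0.57 kg, standing on end alone on the bench. Origin at the centre of its underside, the face to tap with; z up its axis. Grip it about 80 mm up. To its -y side the pedal case, 85 mm tall with its lid up to 0.34 m, is fixed at least 75 mm away.
- block: Wooden tool block 70 (x) x 150 (y) x 40 mm, fixed. The arbor hangs in its 23 mm hole at x 0, y -35 mm by its collar, tip 8 mm above the bench. Six drills stand at y 22 to 58 mm, up to 30 mm proud of it. Origin: centre of its underside.
- slide: Glass guitar slide, a clear tube 29 mm across and 65 mm tall, standing on end. Leave alone. Origin at its underside.
- hexkeys: Folding hex key set, red handles with steel keys, 105 x 32 x 22 mm, lying flat. Leave alone. Origin at its underside.
- picks: Black plastic pick holder, 52 x 40 x 16 mm, lying flat. Leave alone. Origin at its underside.
There are look-alikes about, which are no part of the job. Leave any green look-alike of the arbor alone.

How it is judged:
By the outcome, as a careful person would: the job done as asked, in the order asked, and still so for the second after the job is handed in, with the robot touching nothing.
It also fails if it takes over 61 s, if anything falls off the work surface, if the arm or the gripper's body presses on something with over 40 N, if the wrist force passes 120 N, or if a joint passes its speed limit or range.

### The arm

A 7-joint arm with a two-finger parallel gripper is mounted at the origin on the work surface. World frame = base frame: x ahead of the robot, y to its left, z up, the work surface at z = 0. Lengths are in m, angles in rad, forces in N, time in s.
With the tool pointing down it reaches from about 0.4 to 0.85 m from the base axis. Payload 4.4 kg.
Tool frame: the origin (TCP) lies midway between the tips of the shut fingers; the grasp point (between the pads) lies r.pinch_z behind it (r.pinch_z is the distance from the TCP to the grasp point, in m); z points along the fingers, y is the line along which they close (so a half turn about z gives the same grasp; the last joint's range is limited). The gripper opens to 94 mm and grips with 3 to 60 N. Pads are 16 mm wide; open, the fingers measure 119 mm over their backs; the gripper's body (75 mm by 177 mm) begins 78 mm behind the grasp point.
Start: joints at [-1.241, 0.628, 0.038, 1.517, -0.027, 0.996, -0.02], TCP at [0.251, 0.6, 0.17] pointing down, gripper open.
Joint ranges: [-3.06, 3.06], [-0.37, 2.12], [-1.25, 1.32], [0.18, 2.47], [-1.1, 4.24], [0.23, 1.98], [-2.94, 2.94]. Speed limits (rad/s): [2.57, 2.57, 3.14, 3.14, 3.14, 3.14, 3.14].

### API

Orientations are given as a unit quaternion [x, y, z, w].
In Python, from station import r gives the robot as it stands. The module is installed in compiled form; this text tells all that it offers.
- The arm moves only by the tool servo_tool, never from a script. Its argument "motion" is a list of rows, each a list of 3 entries, a list of its own where there are three numbers: the turn, a rotation vector about the tool's x, y, z in degrees, then the shift along the tool's x, y, z in m, then the closure in counts, from 0 (fully open) to 255 (shut). A call has 1 to 8 rows; each row is the pose to reach, as a shift and turn from the pose commanded when the call began, along the tool's axes at that moment; what a row does not reach only later rows make up. A row lasts 1/8 s, in which the tool goes at most 62.5 mm and 10.7 degrees, less where a joint would pass 70% of its speed; a pose out of reach is approached as far as the arm can. A call with a gripper value outside its range is refused whole. The fingers move at their own pace and stop on an object; "squeeze" is the grip in N (left out, the last holds). Time passes only in rows, so rows that repeat a pose let the fingers close. It gives the time, the measured TCP pose, the force, the opening and the grip force at its end, in the units of the state.
- r.get_state(): the state, without advancing time (a new reading comes with each control period).
- r.capture(name): name is "scene" or "top" or "wrist"; returns a dict with "img" (480x640x3 uint8, red, green, blue), "z_map" (480x640 float32, m along the optical axis (not along the pixel's ray), 0 where there is no reading), "K" (3x3 intrinsics, pixels), "eye" and "attitude" of the camera in the world. Camera axes: x right, y down, z forward; pixel columns grow to the right and rows downward; lengths in m; the calibration is good to about 2 mm. The wrist camera is an equidistant fisheye: a pixel r from the principal point sees the ray r / f radians off the axis. A picture is of the moment at which its call begins.
- r.hand_in(): hands the job in; it is judged then, once.
Trained networks look in the newest picture that a camera, given by its name, has taken for a name from the list of things; names that differ only in an ending like _2 or _b are one class to them, and where a whole thing is asked for, a point or a joint stands for the part that bears it (a point fixed in the world has none). Each returns a list of dicts, best first, with "conf" (0 to 1); they miss things now and then, are a little off and sometimes report something else, mostly with a low value. They report only what shows in the picture. A call takes as long as a camera call. They do not tell look-alikes from the thing itself.
- r.look_for(camera, label): "location" ([x, y, z] in m, in the coordinates of the camera as it stood for that picture, good to about 4 mm: the middle of the surface that is visible of it).
- r.regions_of(camera, label): "region" (480x640 bool, what is visible of it).
The state is a dict: "time_s": time; "joint_positions": joint angles; "dq": joint speeds; "effort": joint torques, N m; "position": TCP position; "ee_rot": TCP orientation; "force": force on the tool from outside, world axes, zero at the start; "wrist_torque": the same for the moment, N m; "grip_width": opening from 0.0 (shut) to 1.0 (fully open); "grasp_force": force on a finger pad.
Only numpy, scipy, OpenCV 4.12 (cv2) and the standard library are available. Lean on these libraries where they do the work, as an engineer would, in place of code of your own. Each camera call takes 0.05 s, during which the arm holds its last target. There are 200 camera calls.

## Working session

There is one attempt and no reset: what is moved stays moved. The work goes in short steps, Python scripts to look and compute and a tool call to move; the robot and the scene stay as the last step left them, time stands still between calls to the robot, and variables do not carry over. Pictures are saved under pics/ and viewed, at most 10 in all, crops included, and the job is handed in when it is done.

Besides the shell and the picture viewer there is one more tool, called as name([rows], argument=value, ...), one row to a line, values as JSON. servo_tool: Moves the arm, as the interface text tells. Its arguments: {"type":"object","properties":{"motion":{"type":"array","items":{"type":"array"}},"squeeze":{"type":"number"}},"required":["motion"]}

```bash
mkdir -p pics; cat > h.py <<'E'
import numpy as np, cv2
from station import r
from scipy.spatial.transform import Rotation as R
def rot(a):
    a=np.array(a,float)
    return a if a.shape==(3,3) else R.from_quat(a).as_matrix()
def w(c,p): return rot(c["attitude"])@np.array(p)+np.array(c["eye"])
def cloud(c):
    K=c["K"];z=c["z_map"];v,u=np.mgrid[:480,:640]
    P=np.stack([(u-K[0,2])/K[0,0]*z,(v-K[1,2])/K[1,1]*z,z],-1)
    return P@rot(c["attitude"]).T+np.array(c["eye"])
def save(c,n): cv2.imwrite(f"pics/{n}.png",c["img"][...,::-1])
E
python3 - <<'E'
from h import *
s=r.get_state();print(s,r.pinch_z)
for n in("scene","top"):
    c=r.capture(n);save(c,n+"1");print(n,c["eye"],c["attitude"],c["K"])
    for l in("bore_mouth","chuck","arbor","arbor_tail","arbor_collar","bar","block","slide","hexkeys","picks"):
        for d in r.look_for(n,l)[:3]:
            p=np.array(d["location"]);q=c["K"]@p;print(l,round(d["conf"],2),w(c,p).round(3),(q[:2]/q[2]).round())
E
```

```text
{'time_s': 0.0, 'joint_positions': array([-1.24076444,  0.62932293,  0.03842544,  1.51836173, -0.02700815,
        0.99628634, -0.02000596]), 'dq': array([ 4.12507633e-05,  8.97272731e-04, -3.25895046e-04, -1.76602589e-03,
        5.82000360e-04, -2.18704167e-03,  4.35160659e-04]), 'effort': array([ 5.94688827e-04, -5.49753928e+01,  1.14406608e+00, -1.86629820e+01,
       -5.21463866e-02,  2.36004882e-02,  1.89343236e-04]), 'position': array([0.25030537, 0.59908257, 0.16937092]), 'ee_rot': array([ 1.96624779e-01,  9.80478368e-01, -9.12995480e-04, -1.79702207e-04]), 'force': array([-0.79282602,  0.06490417,  0.99262644]), 'wrist_torque': array([-0.01488176, -0.02152649, -0.00279068]), 'grasp_force': 0.0, 'grip_width': 1.0019700597544718} 0.0188
scene [0.81399607 0.42991307 0.63915345] [ 0.21263624  0.90868815 -0.34992255 -0.08139955] [[468.56945984   0.         308.13466749]
 [  0.         468.56945984 245.41145941]
 [  0.           0.           1.        ]]
bore_mouth 0.95 [0.539 0.012 0.022] [345. 272.]
chuck 0.6 [0.541 0.005 0.019] [341. 271.]
arbor 0.86 [0.649 0.136 0.063] [321. 3
[... 852 characters left out ...]
6  0.014] [443. 202.]
chuck 0.72 [ 0.524 -0.014  0.024] [320. 279.]
chuck 0.16 [0.55  0.175 0.077] [219. 264.]
arbor 0.7 [0.645 0.128 0.063] [246. 216.]
arbor 0.67 [0.549 0.177 0.075] [219. 265.]
arbor_tail 0.67 [0.641 0.128 0.059] [246. 218.]
arbor_tail 0.52 [0.55  0.176 0.075] [219. 264.]
arbor_collar 0.73 [0.643 0.128 0.066] [245. 216.]
arbor_collar 0.65 [0.551 0.179 0.07 ] [218. 264.]
bar 0.53 [ 0.488 -0.189  0.112] [419. 294.]
block 0.82 [0.538 0.217 0.043] [201. 273.]
block 0.52 [0.709 0.013 0.048] [305. 184.]
slide 0.57 [0.712 0.012 0.047] [305. 183.]
hexkeys 0.71 [ 0.676 -0.268  0.014] [444. 202.]
hexkeys 0.52 [0.69  0.213 0.01 ] [208. 200.]
picks 0.83 [0.69  0.213 0.011] [208. 200.]
```

View pics/scene1.png

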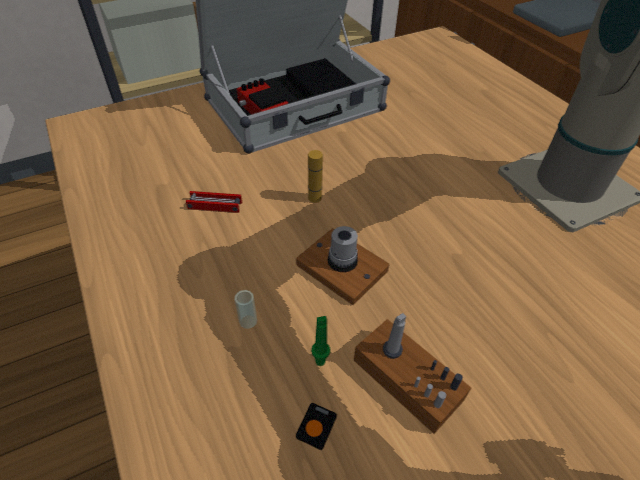

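View pics/top1.png

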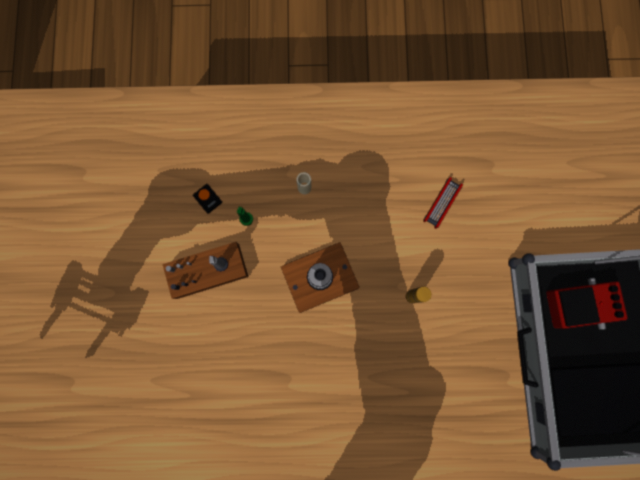

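In the scene picture there are two arbor candidates: the steel one in the block at (394,340) and a green one at (321,344). The steel one fits: it hangs in the block's hole and isn't green. The chuck is at (345,250) and the bar at (315,177). Next I measure them and confirm with a crop.

```bash
python3 - <<'E'
from h import *
for n in("scene","top"):
    c=r.capture(n);P=cloud(c);X,Y,Z=P[...,0],P[...,1],P[...,2];ok=c["z_map"]>0
    def rep(l,x,y,z0,z1,rad):
        m=ok&(np.hypot(X-x,Y-y)<rad)&(Z>z0)&(Z<z1)
        if m.sum()<3: print(n,l,"none");return
        Q=P[m];(e,rr)=cv2.minEnclosingCircle(Q[:,:2].astype(np.float32))
        print(n,l,m.sum(),"mean",Q.mean(0).round(4),"circ",np.round(e,4),round(rr,4),"zmax",Q[:,2].max().round(4))
    rep("bench",.6,-.1,-.02,.02,.03)
    rep("chuckface",.525,-.01,.078,.094,.05)
    rep("bartop",.488,-.189,.103,.12,.04)
    for z in(.06,.07,.08,.09,.1,.11): rep("arb%.2f"%z,.55,.178,z,z+.01,.03)
    rep("tang",.55,.178,.117,.135,.03)
    m=ok&(Z>.034)&(Z<.045)&(np.hypot(X-.54,Y-.22)<.1)
    b=cv2.minAreaRect(P[m][:,:2].astype(np.float32));print("block",b,P[m][:,2].mean())
    if n=="scene":
        cv2.imwrite("pics/crop1.png",cv2.resize(c["img"][300:400,290:450,::-1],None,fx=5,fy=5,interpolation=2))
E
```

```text
scene bench 632 mean [ 6.004e-01 -9.960e-02 -4.000e-04] circ [ 0.5999 -0.1001] 0.03 zmax 0.0031
scene chuckface 415 mean [ 0.5307 -0.0108  0.0845] circ [ 0.5296 -0.013 ] 0.0223 zmax 0.089
scene bartop 143 mean [ 0.4908 -0.1952  0.1086] circ [ 0.4903 -0.1968] 0.015 zmax 0.1116
scene arb0.06 51 mean [0.5601 0.1838 0.0652] circ [0.5569 0.1801] 0.0086 zmax 0.0699
scene arb0.07 55 mean [0.5603 0.1827 0.075 ] circ [0.5572 0.1805] 0.0083 zmax 0.0799
scene arb0.08 51 mean [0.5598 0.1829 0.0852] circ [0.5567 0.1799] 0.0082 zmax 0.09
scene arb0.09 50 mean [0.5599 0.183  0.0953] circ [0.557  0.1801] 0.0078 zmax 0.0999
scene arb0.10 49 mean [0.5597 0.1826 0.1048] circ [0.5566 0.1796] 0.0077 zmax 0.1094
scene arb0.11 72 mean [0.5578 0.182  0.1143] circ [0.5565 0.1798] 0.0078 zmax 0.1199
scene tang 80 mean [0.5569 0.1799 0.1237] circ [0.5563 0.179 ] 0.0073 zmax 0.1281
block ((0.5460084080696106, 0.21214517951011658), (0.07218816876411438, 0.1508205384016037), 16.483957290649414) 0.039794245639813715
top bench 668 mean [ 0.5999 -0.0999 -0.    ] circ [ 0.6001 -0.1   ] 0.03 zmax 0.0053
top chuckface 
[... 173 characters left out ...]
.06 13 mean [0.5526 0.174  0.0656] circ [0.5542 0.1784] 0.0086 zmax 0.0695
top arb0.07 14 mean [0.5525 0.174  0.0755] circ [0.5546 0.1784] 0.0082 zmax 0.0795
top arb0.08 10 mean [0.5517 0.174  0.0852] circ [0.5527 0.1757] 0.0067 zmax 0.0896
top arb0.09 13 mean [0.5519 0.1745 0.0951] circ [0.5533 0.1769] 0.0074 zmax 0.0993
top arb0.10 12 mean [0.5529 0.1746 0.1052] circ [0.5543 0.1788] 0.0074 zmax 0.1098
top arb0.11 24 mean [0.5538 0.1766 0.1148] circ [0.5544 0.1786] 0.0074 zmax 0.1187
top tang 39 mean [0.5542 0.1788 0.1251] circ [0.5547 0.1796] 0.007 zmax 0.1308
block ((0.5448210835456848, 0.21338200569152832), (0.0706295594573021, 0.15061329305171967), 16.52298355102539) 0.04014313331582203
```

View pics/crop1.png

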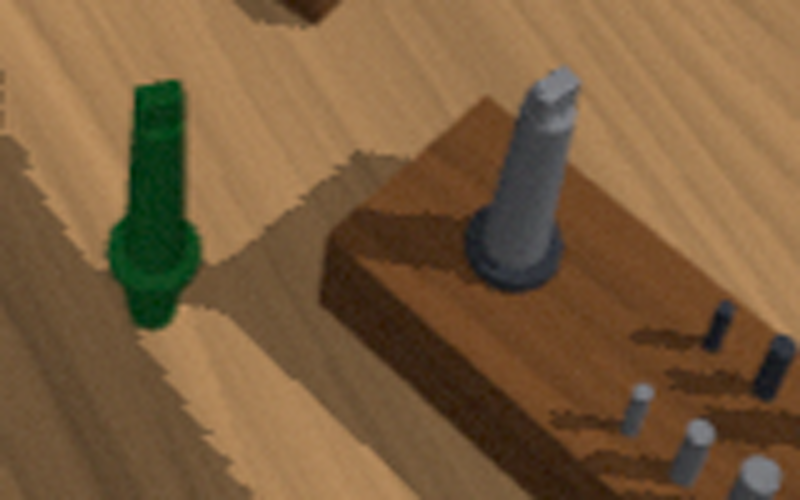

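The crop shows the steel arbor standing in the block, crop (530,180), with the green look-alike beside it at (155,200). The steel one, at about (0.5555, 0.1795), agrees with the block's geometry. The chuck is at about (0.5285, -0.0125) and the bar at about (0.489, -0.197). I'm moving over the arbor and turning so that tool x = +Y and tool y = +X.

servo_tool([
  [[0,0,3.4],[-0.022,-0.0135,0],80],
  [[0,0,11.4],[-0.075,-0.046,0],80],
  [[0,0,19.5],[-0.128,-0.078,0],80],
  [[0,0,27.6],[-0.182,-0.111,0],80],
  [[0,0,35.7],[-0.235,-0.143,0],80],
  [[0,0,43.7],[-0.288,-0.176,0],80],
  [[0,0,51.8],[-0.341,-0.208,0],80],
  [[0,0,59.2],[-0.39,-0.238,0],80],
], squeeze=50)

```text
time_s: 2.2
position: [0.52, 0.228, 0.1706]
ee_rot: [0.657, 0.754, 0.0, 0.0]
force: [1.2, 0.0, 1.1]
grip_width: 0.687
grasp_force: 0.0
```

servo_tool([
  [[0,0,4],[-0.032,0.017,0],80],
  [[0,0,7.9],[-0.0551,0.0292,0],80],
  [[0,0,7.9],[-0.0551,0.0292,0],80],
  [[0,0,7.9],[-0.0551,0.0292,0],80],
])

```text
time_s: 2.7
position: [0.5542, 0.1815, 0.17]
ee_rot: [0.705, 0.71, -0.0, -0.001]
force: [-1.3, -0.2, -1.2]
grip_width: 0.689
grasp_force: 0.0
```

```bash
python3 - <<'E'
from h import *
s=r.get_state();print(s["time_s"],s["position"],s["ee_rot"],s["force"])
c=r.capture("wrist");save(c,"w1");print(c["eye"],c["attitude"],c["K"])
E
```

```text
2.7 [0.55421324 0.18148949 0.17001188] [ 7.04647773e-01  7.09556679e-01 -3.09277812e-05 -9.13640921e-04] [-1.32253098 -0.20379515 -1.15910094]
[0.55377688 0.25299988 0.3854549 ] [ 9.92320690e-01  3.50365870e-03 -5.63910510e-04  1.23640827e-01] [[371.64829954   0.         319.95189478]
 [  0.         371.64829954 241.44060566]
 [  0.           0.           1.        ]]
```

View pics/w1.png

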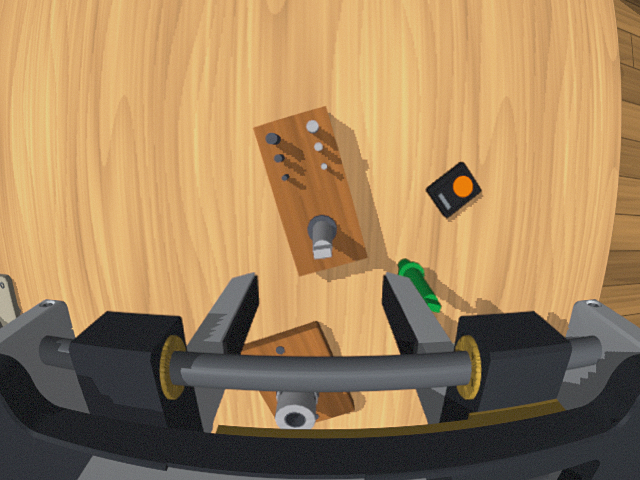

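The wrist view shows the steel arbor at (321,240) centred between the fingers, the green one outside the right finger at (420,285), and the chuck bore at (295,418).

```bash
cat >> h.py <<'E'
def fish(c):
    K=c["K"];z=c["z_map"];v,u=np.mgrid[:480,:640]
    a=(u-K[0,2])/K[0,0];b=(v-K[1,2])/K[1,1];t=np.hypot(a,b)+1e-9;k=np.tan(t)/t
    P=np.stack([a*k*z,b*k*z,z],-1)
    return P@rot(c["attitude"]).T+np.array(c["eye"])
def rep(c,P,l,x,y,z0,z1,rad):
    m=(c["z_map"]>0)&(np.hypot(P[...,0]-x,P[...,1]-y)<rad)&(P[...,2]>z0)&(P[...,2]<z1)
    if m.sum()<3: print(l,"none");return
    Q=P[m];e,rr=cv2.minEnclosingCircle(Q[:,:2].astype(np.float32))
    print(l,m.sum(),"mean",Q.mean(0).round(4),"circ",np.round(e,4),round(rr,4))
E
python3 - <<'E'
from h import *
c=r.capture("wrist");P=fish(c)
rep(c,P,"bench",.6,.3,-.02,.02,.02)
rep(c,P,"tang",.555,.179,.12,.135,.03)
rep(c,P,"collar",.555,.179,.042,.05,.03)
rep(c,P,"chuck",.528,-.012,.08,.092,.04)
E
```

```text
bench 1147 mean [0.6    0.2999 0.0009] circ [0.6 0.3] 0.0201
tang 194 mean [0.5552 0.1797 0.1259] circ [0.5552 0.1788] 0.0068
collar 461 mean [0.555  0.1824 0.0453] circ [0.5548 0.1791] 0.0297
chuck 833 mean [ 0.5289 -0.0083  0.0858] circ [ 0.5285 -0.0127] 0.0216
```

servo_tool([
  [[0,0,0],[-0.001,0.0005,0.03],80],
  [[0,0,0],[-0.001,0.0005,0.07],80],
  [[0,0,0],[-0.001,0.0005,0.101],80],
  [[0,0,0],[-0.001,0.0005,0.101],80],
  [[0,0,0],[-0.001,0.0005,0.101],80],
])

```text
time_s: 3.42
position: [0.5565, 0.1793, 0.0703]
ee_rot: [0.705, 0.709, 0.001, 0.0]
force: [-0.8, -0.1, 0.4]
grip_width: 0.687
grasp_force: 0.0
```

servo_tool([
  [[0,0,0],[0,-0.001,0.001],150],
  [[0,0,0],[0,-0.001,0.001],255],
  [[0,0,0],[0,-0.001,0.001],255],
  [[0,0,0],[0,-0.001,0.001],255],
  [[0,0,0],[0,-0.001,0.001],255],
  [[0,0,0],[0,-0.001,0.001],255],
], squeeze=50)

```text
time_s: 4.18
position: [0.5552, 0.1783, 0.0683]
ee_rot: [0.706, 0.708, 0.0, 0.0]
force: [1.6, -1.0, -0.6]
grip_width: 0.142
grasp_force: 50.0
```

servo_tool([
  [[0,0,0],[0,0,-0.02],255],
  [[0,0,0],[0,0,-0.05],255],
  [[0,0,0],[0,0,-0.085],255],
  [[0,0,0],[0,0,-0.115],255],
  [[0,0,0],[0,0,-0.115],255],
  [[0,0,0],[0,0,-0.115],255],
])

```text
time_s: 4.92
position: [0.5537, 0.1782, 0.1819]
ee_rot: [0.706, 0.709, -0.001, -0.001]
force: [-0.0, -0.4, -1.7]
grip_width: 0.143
grasp_force: 49.9
```

```bash
python3 - <<'E'
from h import *
s=r.get_state();print(s["time_s"],s["position"],s["ee_rot"],s["force"],s["wrist_torque"],s["grip_width"])
for n in("scene","top"):
    c=r.capture(n);P=cloud(c)
    if n=="scene":
        p=rot(c["attitude"]).T@(np.array([.556,.179,.18])-c["eye"]);q=c["K"]@p;u,v=(q[:2]/q[2]).astype(int);print(u,v)
        u=max(80,min(560,u));v=max(75,min(405,v))
        cv2.imwrite("pics/lift.png",cv2.resize(c["img"][v-75:v+75,u-80:u+80,::-1],None,fx=4,fy=4,interpolation=2))
    for z in(.125,.13,.135,.14,.145,.15,.155,.16): rep(c,P,"%s %.3f"%(n,z),.556,.179,z,z+.005,.022)
E
```

```text
4.925 [0.55370171 0.17823226 0.18190942] [ 7.05677141e-01  7.08532475e-01 -1.05804352e-03 -6.21517800e-04] [-0.01541158 -0.39000176 -1.67392275] [-0.06775435  0.0733648   0.03034341] 0.14333547024404397
407 291
scene 0.125 24 mean [0.5586 0.1832 0.1277] circ [0.556  0.1801] 0.0076
scene 0.130 23 mean [0.5587 0.1832 0.1328] circ [0.5563 0.1812] 0.0074
scene 0.135 25 mean [0.5589 0.1837 0.1376] circ [0.5566 0.1813] 0.0078
scene 0.140 27 mean [0.5594 0.1838 0.1427] circ [0.5565 0.1811] 0.0084
scene 0.145 12 mean [0.56   0.1845 0.1464] circ [0.558  0.1836] 0.0064
scene 0.150 11 mean [0.5615 0.1854 0.1542] circ [0.5586 0.1832] 0.0119
scene 0.155 142 mean [0.5586 0.1824 0.1586] circ [0.5551 0.1791] 0.0142
scene 0.160 70 mean [0.5582 0.1837 0.1616] circ [0.555  0.1796] 0.0137
top 0.125 none
top 0.130 none
top 0.135 none
top 0.140 none
top 0.145 none
top 0.150 3 mean [0.5436 0.1714 0.1533] circ [0.5438 0.1718] 0.0067
top 0.155 53 mean [0.5501 0.173  0.1586] circ [0.5523 0.1785] 0.0135
top 0.160 29 mean [0.5531 0.173  0.1609] circ [0.5525 0.1777] 0.0127
```

View pics/lift.png

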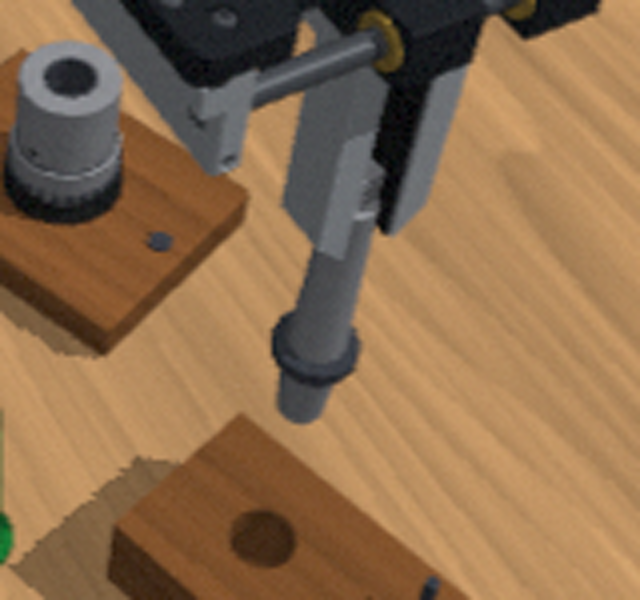

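The lift picture shows the arbor hanging straight in the fingers at (320,330), with the block hole empty at (263,540). Next I move it over the chuck.

servo_tool([
  [[0,0,0],[-0.025,-0.003,0],255],
  [[0,0,0],[-0.07,-0.009,0],255],
  [[0,0,0],[-0.12,-0.016,0],255],
  [[0,0,0],[-0.165,-0.022,0],255],
  [[0,0,0],[-0.1915,-0.0255,0],255],
  [[0,0,0],[-0.1915,-0.0255,0],255],
  [[0,0,0],[-0.1915,-0.0255,0],255],
  [[0,0,0],[-0.1915,-0.0255,0],255],
])

```text
time_s: 6.02
position: [0.5301, -0.0114, 0.1828]
ee_rot: [0.705, 0.709, -0.0, -0.0]
force: [0.7, -0.8, -1.4]
grip_width: 0.142
grasp_force: 49.9
```

```bash
python3 - <<'E'
from h import *
s=r.get_state();print(s["time_s"],s["position"],s["ee_rot"],s["force"])
for n in("scene","top"):
    c=r.capture(n);P=cloud(c)
    x,y=s["position"][:2]
    for z in(.122,.13,.138,.146,.155): rep(c,P,"%s %.3f"%(n,z),x,y,z,z+.008,.02)
    rep(c,P,n+" chuck",.5285,-.0127,.078,.094,.04)
E
```

```text
6.025 [ 0.53013041 -0.01138648  0.18281247] [ 7.04805550e-01  7.09400380e-01 -1.30719517e-05 -4.86658818e-04] [ 0.66829275 -0.83225674 -1.41930342]
scene 0.122 22 mean [ 0.5336 -0.0062  0.1268] circ [ 0.5315 -0.0099] 0.0079
scene 0.130 36 mean [ 0.5346 -0.006   0.1337] circ [ 0.5327 -0.0077] 0.0063
scene 0.138 43 mean [ 0.5343 -0.0053  0.1421] circ [ 0.5322 -0.0085] 0.0087
scene 0.146 23 mean [ 0.5352 -0.0043  0.1488] circ [ 0.5346 -0.0055] 0.009
scene 0.155 129 mean [ 0.5342 -0.005   0.1598] circ [ 0.5313 -0.0101] 0.0141
scene chuck 411 mean [ 0.5308 -0.0107  0.0845] circ [ 0.5282 -0.0124] 0.0226
top 0.122 none
top 0.130 none
top 0.138 none
top 0.146 none
top 0.155 none
top chuck none
```

servo_tool([
  [[0,0,0],[-0.0022,-0.0019,0.01],255],
  [[0,0,0],[-0.0022,-0.0019,0.022],255],
  [[0,0,0],[-0.0022,-0.0019,0.032],255],
  [[0,0,0],[-0.0022,-0.0019,0.032],255],
  [[0,0,0],[-0.0022,-0.0019,0.032],255],
])

```text
time_s: 6.75
position: [0.5284, -0.0155, 0.1513]
ee_rot: [0.706, 0.708, 0.0, 0.0]
force: [-0.6, 0.2, -1.9]
grip_width: 0.143
grasp_force: 49.9
```

```bash
python3 - <<'E'
from h import *
s=r.get_state();print(s["time_s"],s["position"],s["ee_rot"],s["force"],s["wrist_torque"])
c=r.capture("scene");P=cloud(c);x,y=s["position"][:2]
rep(c,P,"tip",x,y,.091,.108,.02);rep(c,P,"chuck",.5285,-.0127,.078,.088,.04)
cv2.imwrite("pics/bore.png",cv2.resize(c["img"][170:290,270:430,::-1],None,fx=5,fy=5,interpolation=2))
E
```

```text
6.75 [ 0.52839949 -0.01551459  0.1512745 ] [7.05806435e-01 7.08404737e-01 4.13107319e-05 5.93090175e-05] [-0.579234    0.21779926 -1.91390021] [-0.04627218  0.06940803 -0.02478149]
tip 62 mean [ 0.5325 -0.01    0.1007] circ [ 0.5306 -0.012 ] 0.0081
chuck 339 mean [ 0.5325 -0.0078  0.0845] circ [ 0.5298 -0.0127] 0.0215
```

View pics/bore.png

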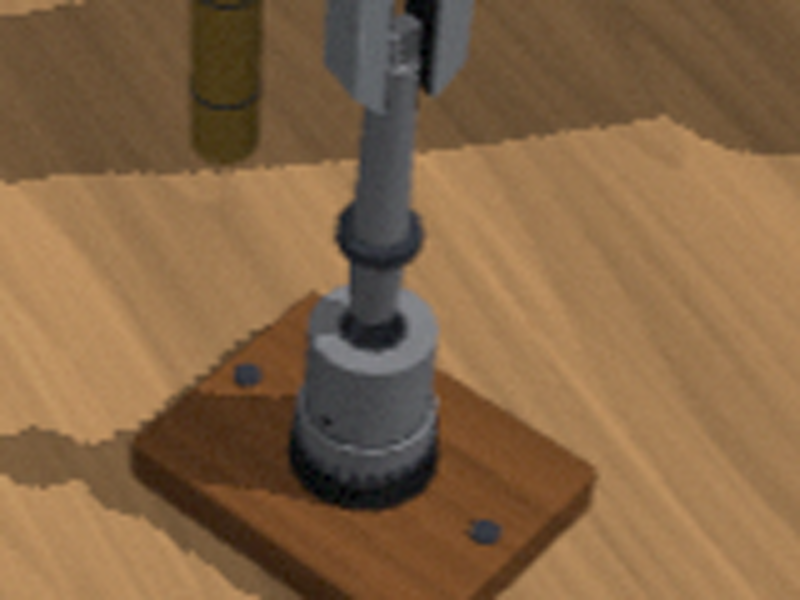

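The crop shows the tip at (373,320) over the middle of the bore at (373,330). I descend by feel; the free-air z force reads about -1.7 N.

servo_tool([
  [[0,0,0],[0,0,0.004],255],
  [[0,0,0],[0,0,0.008],255],
  [[0,0,0],[0,0,0.012],255],
  [[0,0,0],[0,0,0.012],255],
])

```text
time_s: 7.3
position: [0.528, -0.0153, 0.1389]
ee_rot: [0.706, 0.708, -0.0, -0.0]
force: [-0.6, -0.8, -1.8]
grip_width: 0.14
grasp_force: 49.9
```

servo_tool([
  [[0,0,0],[0,0,0.003],255],
  [[0,0,0],[0,0,0.006],255],
  [[0,0,0],[0,0,0.008],255],
  [[0,0,0],[0,0,0.008],255],
])

```text
time_s: 7.8
position: [0.5282, -0.0153, 0.1311]
ee_rot: [0.706, 0.708, -0.0, -0.0]
force: [1.4, 0.2, -1.8]
grip_width: 0.138
grasp_force: 49.9
```

servo_tool([
  [[0,0,0],[0,0,0.0008],255],
  [[0,0,0],[0,0,0.0016],255],
  [[0,0,0],[0,0,0.0024],255],
  [[0,0,0],[0,0,0.003],255],
  [[0,0,0],[0,0,0.003],255],
])

```text
time_s: 8.43
position: [0.5283, -0.0154, 0.1282]
ee_rot: [0.706, 0.708, 0.0, -0.0]
force: [1.0, -0.0, -1.9]
grip_width: 0.141
grasp_force: 50.0
```

servo_tool([
  [[0,0,0],[0,0,0.0006],255],
  [[0,0,0],[0,0,0.0012],255],
  [[0,0,0],[0,0,0.0018],255],
  [[0,0,0],[0,0,0.002],255],
  [[0,0,0],[0,0,0.002],255],
])

```text
time_s: 9.05
position: [0.5282, -0.0154, 0.1262]
ee_rot: [0.706, 0.708, 0.0, -0.0]
force: [1.2, 0.4, -1.4]
grip_width: 0.148
grasp_force: 50.0
```

servo_tool([
  [[0,0,0],[0,0,0.0005],255],
  [[0,0,0],[0,0,0.001],255],
  [[0,0,0],[0,0,0.0013],255],
  [[0,0,0],[0,0,0.0013],255],
])

```text
time_s: 9.55
position: [0.5282, -0.0154, 0.1249]
ee_rot: [0.706, 0.708, 0.0, -0.0]
force: [1.0, 0.9, -0.3]
grip_width: 0.145
grasp_force: 50.0
```

servo_tool([
  [[0,0,0],[0,0,0.0004],255],
  [[0,0,0],[0,0,0.0008],255],
  [[0,0,0],[0,0,0.0008],255],
])

```text
time_s: 9.93
position: [0.5282, -0.0154, 0.1241]
ee_rot: [0.706, 0.708, -0.0, -0.0]
force: [0.6, 1.5, -1.0]
grip_width: 0.144
grasp_force: 50.0
```

The side force in +y shows the arbor leaning on the bore wall, so I shift 1 mm in +y and continue.

servo_tool([
  [[0,0,0],[0.0005,0,0.0],255],
  [[0,0,0],[0.001,0,0.0003],255],
  [[0,0,0],[0.001,0,0.0008],255],
  [[0,0,0],[0.001,0,0.0008],255],
])

```text
time_s: 10.42
position: [0.5281, -0.0145, 0.1233]
ee_rot: [0.706, 0.708, -0.0, -0.0]
force: [1.1, 0.8, -2.1]
grip_width: 0.139
grasp_force: 50.0
```

servo_tool([
  [[0,0,0],[0.0004,0,0.0005],255],
  [[0,0,0],[0.0006,0,0.001],255],
  [[0,0,0],[0.0006,0,0.0015],255],
  [[0,0,0],[0.0006,0,0.0015],255],
])

```text
time_s: 10.92
position: [0.5282, -0.0139, 0.1218]
ee_rot: [0.706, 0.708, -0.0, 0.0]
force: [-0.0, 0.7, -1.9]
grip_width: 0.144
grasp_force: 50.0
```

servo_tool([
  [[0,0,0],[0.0002,0,0.0004],255],
  [[0,0,0],[0.0002,0,0.0008],255],
  [[0,0,0],[0.0002,0,0.0012],255],
  [[0,0,0],[0.0002,0,0.0012],255],
])

```text
time_s: 11.42
position: [0.5283, -0.0137, 0.1207]
ee_rot: [0.706, 0.708, 0.0, 0.0]
force: [-0.3, 0.3, -0.9]
grip_width: 0.139
grasp_force: 50.0
```

servo_tool([
  [[0,0,0],[0,0,0.0003],255],
  [[0,0,0],[0,0,0.0006],255],
  [[0,0,0],[0,0,0.0006],255],
])

```text
time_s: 11.8
position: [0.5284, -0.0137, 0.1202]
ee_rot: [0.706, 0.708, 0.0, 0.0]
force: [1.1, -0.2, 0.9]
grip_width: 0.141
grasp_force: 50.0
```

servo_tool([
  [[0,0,0],[0,0,0.0003],255],
  [[0,0,0],[0,0,0.0003],255],
])

```text
time_s: 12.05
position: [0.5284, -0.0137, 0.12]
ee_rot: [0.706, 0.708, 0.0, 0.0]
force: [0.2, -0.7, 3.5]
grip_width: 0.143
grasp_force: 50.0
```

Contact is about 5 N and the gap about 5.7 mm. I let go, then rise.

servo_tool([
  [[0,0,0],[0,0,0],200],
  [[0,0,0],[0,0,0],80],
  [[0,0,0],[0,0,0],80],
  [[0,0,0],[0,0,0],80],
  [[0,0,0],[0,0,-0.03],80],
  [[0,0,0],[0,0,-0.08],80],
  [[0,0,0],[0,0,-0.11],80],
  [[0,0,0],[0,0,-0.11],80],
])

```text
time_s: 13.05
position: [0.5298, -0.0137, 0.2318]
ee_rot: [0.706, 0.708, 0.002, 0.002]
force: [-0.3, 0.5, -1.4]
grip_width: 0.681
grasp_force: 0.0
```

```bash
python3 - <<'E'
from h import *
s=r.get_state();print(s["time_s"],s["position"],s["ee_rot"],s["force"],s["joint_positions"])
c=r.capture("scene");P=cloud(c)
for z in(.1,.12,.14,.155,.165,.172):rep(c,P,"arb%.3f"%z,.5285,-.0127,z,z+.01,.025)
rep(c,P,"bar",.489,-.197,.1,.12,.03)
c=r.capture("wrist");P=fish(c)
rep(c,P,"tail",.5285,-.0127,.17,.185,.025);rep(c,P,"bar",.489,-.197,.103,.118,.03)
E
```

```text
13.05 [ 0.52983401 -0.01374935  0.2318386 ] [0.70571875 0.708488   0.00183265 0.00156161] [-0.32943981  0.54830365 -1.41031985] [-0.31471154  0.40727124  0.41311057  1.78286569 -0.1927176   0.9862579
  0.1783467 ]
arb0.100 46 mean [ 0.5328 -0.0078  0.1051] circ [ 0.5313 -0.0103] 0.0083
arb0.120 49 mean [ 0.5325 -0.0083  0.125 ] circ [ 0.5305 -0.0112] 0.0081
arb0.140 53 mean [ 0.5325 -0.0088  0.1452] circ [ 0.5295 -0.0116] 0.0084
arb0.155 54 mean [ 0.532  -0.009   0.1604] circ [ 0.5306 -0.0108] 0.0072
arb0.165 50 mean [ 0.5299 -0.0098  0.1692] circ [ 0.5288 -0.0123] 0.0072
arb0.172 54 mean [ 0.5298 -0.0118  0.1763] circ [ 0.529  -0.0122] 0.0074
bar 161 mean [ 0.4912 -0.1945  0.1079] circ [ 0.4895 -0.1972] 0.0144
tail 191 mean [ 0.5282 -0.0126  0.1779] circ [ 0.5282 -0.0128] 0.0066
bar 185 mean [ 0.4886 -0.2037  0.1109] circ [ 0.489  -0.1995] 0.0135
```

The arbor stands upright with its tail at (0.5282, -0.0128, 0.178). Next, over to the bar.

servo_tool([
  [[0,0,0],[-0.03,-0.005,0],80],
  [[0,0,0],[-0.08,-0.016,0],80],
  [[0,0,0],[-0.13,-0.027,0.02],80],
  [[0,0,0],[-0.165,-0.036,0.055],80],
  [[0,0,0],[-0.183,-0.04,0.095],80],
  [[0,0,0],[-0.183,-0.04,0.1],80],
  [[0,0,0],[-0.183,-0.04,0.1],80],
])

```text
time_s: 14.02
position: [0.4889, -0.1956, 0.1294]
ee_rot: [0.705, 0.709, -0.0, -0.001]
force: [-0.0, 0.5, 0.8]
grip_width: 0.691
grasp_force: 0.0
```

```bash
python3 - <<'E'
from h import *
s=r.get_state();print(s["time_s"],s["position"],s["ee_rot"],s["force"])
c=r.capture("wrist");P=fish(c)
rep(c,P,"bar",.489,-.197,.103,.118,.03)
c=r.capture("top");P=cloud(c);rep(c,P,"tail",.5285,-.0127,.17,.185,.025)
E
```

```text
14.025 [ 0.4888921  -0.19564639  0.1294109 ] [ 7.05449664e-01  7.08759535e-01 -1.08601585e-04 -8.24663244e-04] [-5.58622738e-04  4.99819354e-01  8.48107645e-01]
bar 1347 mean [ 0.4888 -0.197   0.1105] circ [ 0.4887 -0.198 ] 0.0142
tail 35 mean [ 0.527  -0.0126  0.178 ] circ [ 0.5274 -0.0124] 0.0067
```

Correct y by -1.5 mm, then descend to z 0.061 and grip.

servo_tool([
  [[0,0,0],[-0.0015,0,0.02],80],
  [[0,0,0],[-0.0015,0,0.05],80],
  [[0,0,0],[-0.0015,0,0.068],80],
  [[0,0,0],[-0.0015,0,0.068],80],
  [[0,0,0],[-0.0015,0,0.068],150],
  [[0,0,0],[-0.0015,0,0.068],255],
  [[0,0,0],[-0.0015,0,0.068],255],
  [[0,0,0],[-0.0015,0,0.068],255],
], squeeze=60)

```text
time_s: 15.12
position: [0.4891, -0.1983, 0.0621]
ee_rot: [0.706, 0.708, 0.0, 0.0]
force: [-0.6, 0.5, -0.6]
grip_width: 0.295
grasp_force: 0.7
```

servo_tool([
  [[0,0,0],[0,0,0],255],
  [[0,0,0],[0,0,0],255],
])

```text
time_s: 15.38
position: [0.4893, -0.1984, 0.062]
ee_rot: [0.706, 0.708, 0.0, 0.0]
force: [0.1, 0.9, 3.4]
grip_width: 0.28
grasp_force: 60.0
```

servo_tool([
  [[0,0,0],[0,0,-0.02],255],
  [[0,0,0],[0,0,-0.07],255],
  [[0,0,0],[0,0,-0.12],255],
  [[0,0,0],[0.01,0.002,-0.17],255],
  [[0,0,0],[0.045,0.01,-0.205],255],
  [[0,0,0],[0.095,0.02,-0.205],255],
  [[0,0,0],[0.14,0.03,-0.205],255],
  [[0,0,0],[0.17,0.0365,-0.205],255],
])

```text
time_s: 16.38
position: [0.5237, -0.025, 0.2654]
ee_rot: [0.705, 0.709, -0.001, -0.002]
force: [-0.1, -0.8, -5.2]
grip_width: 0.281
grasp_force: 60.0
```

servo_tool([
  [[0,0,0],[0.015,0.003,0],255],
  [[0,0,0],[0.015,0.003,0],255],
  [[0,0,0],[0.015,0.003,0],255],
  [[0,0,0],[0.015,0.003,0],255],
])

```text
time_s: 16.88
position: [0.5274, -0.015, 0.2668]
ee_rot: [0.707, 0.708, -0.0, 0.0]
force: [-0.7, 0.2, -5.3]
grip_width: 0.281
grasp_force: 60.0
```

```bash
python3 - <<'E'
from h import *
s=r.get_state();print(s["time_s"],s["position"],s["ee_rot"],s["force"])
c=r.capture("scene");P=cloud(c);x,y=s["position"][:2]
rep(c,P,"tail",.5285,-.0127,.172,.185,.025)
for z in(.2,.208,.216,.224): rep(c,P,"bar%.3f"%z,x,y,z,z+.008,.03)
cv2.imwrite("pics/tap.png",cv2.resize(c["img"][100:260,270:430,::-1],None,fx=3.5,fy=3.5,interpolation=2))
E
```

```text
16.875 [ 0.52741671 -0.01495107  0.26680882] [ 7.06689792e-01  7.07523437e-01 -2.95713133e-04  1.92439440e-04] [-0.66194399  0.19267448 -5.30496081]
tail 52 mean [ 0.5297 -0.012   0.176 ] circ [ 0.5285 -0.0129] 0.0073
bar0.200 26 mean [ 0.534  -0.0062  0.2065] circ [ 0.5312 -0.0097] 0.0123
bar0.208 84 mean [ 0.533  -0.0059  0.2119] circ [ 0.5295 -0.0116] 0.0132
bar0.216 92 mean [ 0.5333 -0.0062  0.2202] circ [ 0.5286 -0.0132] 0.0141
bar0.224 83 mean [ 0.5333 -0.0059  0.2281] circ [ 0.5292 -0.0127] 0.0139
```

View pics/tap.png

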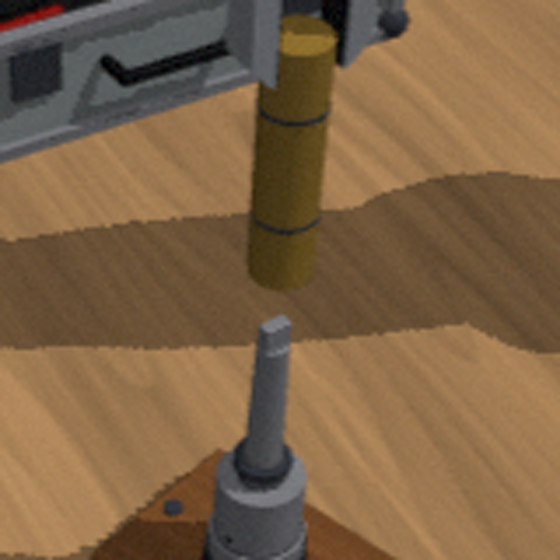

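The bar is held upright at (285,190), right over the tang at (275,335). The free-air z force is -5.3 N. I approach.

servo_tool([
  [[0,0,0],[0,0,0.008],255],
  [[0,0,0],[0,0,0.016],255],
  [[0,0,0],[0,0,0.022],255],
  [[0,0,0],[0,0,0.0235],255],
  [[0,0,0],[0,0,0.0245],255],
  [[0,0,0],[0,0,0.0245],255],
])

```text
time_s: 17.68
position: [0.5278, -0.0131, 0.2424]
ee_rot: [0.706, 0.708, 0.0, 0.0]
force: [0.1, -0.4, -4.2]
grip_width: 0.279
grasp_force: 60.0
```

servo_tool([
  [[0,0,0],[0,0,0.0015],255],
  [[0,0,0],[0,0,0.002],255],
  [[0,0,0],[0,0,0.002],255],
])

```text
time_s: 18.05
position: [0.5277, -0.0131, 0.2402]
ee_rot: [0.706, 0.708, -0.0, -0.0]
force: [-0.3, 0.3, -5.0]
grip_width: 0.279
grasp_force: 60.0
```

servo_tool([
  [[0,0,0],[0,0,0.001],255],
  [[0,0,0],[0,0,0.001],255],
])

```text
time_s: 18.3
position: [0.5282, -0.0132, 0.2396]
ee_rot: [0.706, 0.708, 0.0, 0.0]
force: [0.6, -0.2, -1.7]
grip_width: 0.282
grasp_force: 60.0
```

servo_tool([
  [[0,0,0],[0,0,0.0007],255],
  [[0,0,0],[0,0,0.0007],255],
])

```text
time_s: 18.55
position: [0.5285, -0.0132, 0.2393]
ee_rot: [0.706, 0.708, 0.001, 0.001]
force: [0.8, 0.4, 2.9]
grip_width: 0.281
grasp_force: 60.0
```

servo_tool([
  [[0,0,0],[0,0,0.001],255],
  [[0,0,0],[0,0,0.0014],255],
  [[0,0,0],[0,0,0.0014],255],
])

```text
time_s: 18.92
position: [0.5291, -0.0133, 0.2388]
ee_rot: [0.706, 0.708, 0.001, 0.001]
force: [-0.8, -0.2, 9.3]
grip_width: 0.283
grasp_force: 60.0
```

servo_tool([
  [[0,0,0],[0,0,0.001],255],
  [[0,0,0],[0,0,0.0014],255],
  [[0,0,0],[0,0,0.0014],255],
])

```text
time_s: 19.3
position: [0.53, -0.0135, 0.2385]
ee_rot: [0.706, 0.708, 0.002, 0.002]
force: [-0.8, -0.7, 15.7]
grip_width: 0.279
grasp_force: 60.0
```

servo_tool([
  [[0,0,0],[0,0,0.0004],255],
  [[0,0,0],[0,0,0.0004],255],
])

```text
time_s: 19.55
position: [0.5302, -0.0135, 0.2385]
ee_rot: [0.706, 0.708, 0.002, 0.002]
force: [-1.1, 0.8, 17.3]
grip_width: 0.281
grasp_force: 60.0
```

servo_tool([
  [[0,0,0],[0,0,-0.006],255],
  [[0,0,0],[0,0,-0.0149],255],
  [[0,0,0],[0,0,-0.0149],255],
  [[0,0,0],[0,0,-0.0149],255],
])

```text
time_s: 20.05
position: [0.5272, -0.0131, 0.2497]
ee_rot: [0.706, 0.708, -0.0, -0.0]
force: [-0.1, 0.2, -5.3]
grip_width: 0.284
grasp_force: 60.0
```

servo_tool([
  [[0,0,0],[0,0,0.004],255],
  [[0,0,0],[0,0,0.0075],255],
  [[0,0,0],[0,0,0.009],255],
  [[0,0,0],[0,0,0.0105],255],
  [[0,0,0],[0,0,0.012],255],
  [[0,0,0],[0,0,0.0135],255],
  [[0,0,0],[0,0,0.0145],255],
  [[0,0,0],[0,0,0.0145],255],
])

```text
time_s: 21.05
position: [0.5294, -0.0135, 0.2385]
ee_rot: [0.706, 0.708, 0.002, 0.001]
force: [-2.8, 0.7, 12.1]
grip_width: 0.278
grasp_force: 60.0
```

servo_tool([
  [[0,0,0],[0,0,0.0007],255],
  [[0,0,0],[0,0,0.0012],255],
  [[0,0,0],[0,0,0.0012],255],
])

```text
time_s: 21.42
position: [0.5301, -0.0136, 0.2384]
ee_rot: [0.706, 0.708, 0.003, 0.002]
force: [-3.0, -0.3, 17.6]
grip_width: 0.281
grasp_force: 60.1
```

servo_tool([
  [[0,0,0],[0,0,-0.006],255],
  [[0,0,0],[0,0,-0.0157],255],
  [[0,0,0],[0,0,-0.0157],255],
  [[0,0,0],[0,0,-0.0157],255],
])

```text
time_s: 21.92
position: [0.5274, -0.013, 0.2498]
ee_rot: [0.706, 0.708, -0.0, -0.0]
force: [-0.5, 1.1, -4.4]
grip_width: 0.281
grasp_force: 60.0
```

servo_tool([
  [[0,0,0],[0,0,0.005],255],
  [[0,0,0],[0,0,0.009],255],
  [[0,0,0],[0,0,0.0105],255],
  [[0,0,0],[0,0,0.012],255],
  [[0,0,0],[0,0,0.0135],255],
  [[0,0,0],[0,0,0.015],255],
  [[0,0,0],[0,0,0.0157],255],
  [[0,0,0],[0,0,0.0157],255],
])

```text
time_s: 22.92
position: [0.5299, -0.0136, 0.2383]
ee_rot: [0.706, 0.708, 0.002, 0.002]
force: [-3.5, 0.7, 17.4]
grip_width: 0.282
grasp_force: 60.1
```

servo_tool([
  [[0,0,0],[0,0,0.0004],255],
  [[0,0,0],[0,0,0.0004],255],
])

```text
time_s: 23.18
position: [0.5301, -0.0136, 0.2383]
ee_rot: [0.706, 0.708, 0.003, 0.002]
force: [-3.6, 0.1, 20.0]
grip_width: 0.281
grasp_force: 60.1
```

servo_tool([
  [[0,0,0],[0,0,-0.006],255],
  [[0,0,0],[0,0,-0.0161],255],
  [[0,0,0],[0,0,-0.0161],255],
  [[0,0,0],[0,0,-0.0161],255],
])

```text
time_s: 23.68
position: [0.5274, -0.013, 0.2498]
ee_rot: [0.706, 0.709, -0.0, -0.0]
force: [-0.6, 0.4, -5.4]
grip_width: 0.279
grasp_force: 60.0
```

servo_tool([
  [[0,0,0],[0,0,0.005],255],
  [[0,0,0],[0,0,0.009],255],
  [[0,0,0],[0,0,0.0105],255],
  [[0,0,0],[0,0,0.012],255],
  [[0,0,0],[0,0,0.0135],255],
  [[0,0,0],[0,0,0.015],255],
  [[0,0,0],[0,0,0.0161],255],
  [[0,0,0],[0,0,0.0161],255],
])

```text
time_s: 24.68
position: [0.5301, -0.0136, 0.2382]
ee_rot: [0.706, 0.708, 0.003, 0.002]
force: [-4.7, 0.2, 20.0]
grip_width: 0.28
grasp_force: 60.1
```

servo_tool([
  [[0,0,0],[0,0,-0.006],255],
  [[0,0,0],[0,0,-0.0161],255],
  [[0,0,0],[0,0,-0.0161],255],
  [[0,0,0],[0,0,-0.0161],255],
])

```text
time_s: 25.18
position: [0.5274, -0.0131, 0.2498]
ee_rot: [0.706, 0.709, -0.0, -0.0]
force: [0.3, 0.0, -4.9]
grip_width: 0.282
grasp_force: 60.0
```

servo_tool([
  [[0,0,0],[0,0,0.005],255],
  [[0,0,0],[0,0,0.009],255],
  [[0,0,0],[0,0,0.0105],255],
  [[0,0,0],[0,0,0.012],255],
  [[0,0,0],[0,0,0.0135],255],
  [[0,0,0],[0,0,0.015],255],
  [[0,0,0],[0,0,0.0161],255],
  [[0,0,0],[0,0,0.0161],255],
])

```text
time_s: 26.18
position: [0.5301, -0.0136, 0.2382]
ee_rot: [0.706, 0.708, 0.003, 0.002]
force: [-5.2, 0.2, 20.5]
grip_width: 0.277
grasp_force: 60.1
```

servo_tool([
  [[0,0,0],[0,0,-0.008],255],
  [[0,0,0],[0,0,-0.03],255],
  [[0,0,0],[0,0,-0.03],255],
  [[0,0,0],[0,0,-0.03],255],
])

```text
time_s: 26.68
position: [0.527, -0.013, 0.2632]
ee_rot: [0.706, 0.709, -0.001, -0.001]
force: [-0.3, -0.4, -5.7]
grip_width: 0.278
grasp_force: 60.0
```

```bash
python3 - <<'E'
from h import *
s=r.get_state();print(s["time_s"],s["position"],s["ee_rot"],s["force"])
c=r.capture("scene");P=cloud(c);x,y=s["position"][:2]
rep(c,P,"tail",.5285,-.0127,.17,.185,.025)
for z in(.2,.208,.216,.224,.23): rep(c,P,"bar%.3f"%z,x,y,z,z+.008,.03)
for z in(.11,.13,.15):rep(c,P,"arb%.3f"%z,.5285,-.0127,z,z+.01,.025)
cv2.imwrite("pics/tap2.png",cv2.resize(c["img"][100:260,270:430,::-1],None,fx=3.5,fy=3.5,interpolation=2))
E
```

```text
26.675 [ 0.52704182 -0.01296367  0.26322023] [ 7.05693935e-01  7.08516385e-01 -5.30233508e-04 -5.67017203e-04] [-0.30580508 -0.36443521 -5.7189498 ]
tail 54 mean [ 0.5318 -0.0124  0.1747] circ [ 0.5325 -0.0116] 0.0054
bar0.200 68 mean [ 0.5327 -0.0036  0.2048] circ [ 0.5298 -0.0075] 0.013
bar0.208 81 mean [ 0.5327 -0.0039  0.212 ] circ [ 0.5295 -0.0088] 0.0131
bar0.216 92 mean [ 0.5331 -0.0044  0.2201] circ [ 0.5282 -0.0112] 0.0138
bar0.224 90 mean [ 0.5328 -0.0044  0.2281] circ [ 0.5289 -0.011 ] 0.0139
bar0.230 92 mean [ 0.5327 -0.004   0.234 ] circ [ 0.5278 -0.0118] 0.0141
arb0.110 49 mean [ 0.5333 -0.0082  0.1153] circ [ 0.5315 -0.0112] 0.0084
arb0.130 47 mean [ 0.5335 -0.0084  0.1351] circ [ 0.5325 -0.0102] 0.0074
arb0.150 52 mean [ 0.5335 -0.0088  0.1551] circ [ 0.5319 -0.0108] 0.0072
```

View pics/tap2.png

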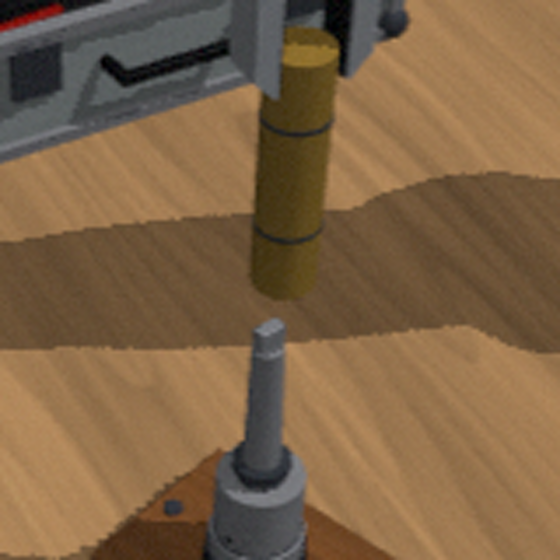

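After the fifth tap the sink is under 0.1 mm, so it hardly sinks any more. The picture shows the tail at (270,325), about 1.5 mm further in +x than before: the arm yields toward +x under load (Fx -5 N) and drags the tail. I do one more tap with the x drift compensated in the other direction.

servo_tool([
  [[0,0,0],[0,0,0.012],255],
  [[0,0,0],[0,0,0.021],255],
  [[0,0,0],[0,0,0.0235],255],
  [[0,0,0],[0,0,0.025],255],
  [[0,0,0],[0,-0.0005,0.0262],255],
  [[0,0,0],[0,-0.002,0.0275],255],
  [[0,0,0],[0,-0.004,0.0285],255],
  [[0,0,0],[0,-0.005,0.0285],255],
])

```text
time_s: 27.72
position: [0.5257, -0.0134, 0.2383]
ee_rot: [0.706, 0.708, 0.003, 0.002]
force: [0.8, 0.1, 7.9]
grip_width: 0.279
grasp_force: 60.0
```

servo_tool([
  [[0,0,0],[0,-0.0015,0.0007],255],
  [[0,0,0],[0,-0.003,0.0014],255],
  [[0,0,0],[0,-0.004,0.0018],255],
  [[0,0,0],[0,-0.004,0.0018],255],
])

```text
time_s: 28.22
position: [0.5239, -0.0135, 0.2381]
ee_rot: [0.706, 0.708, 0.004, 0.004]
force: [1.3, 0.6, 14.7]
grip_width: 0.28
grasp_force: 60.0
```

servo_tool([
  [[0,0,0],[0,0,-0.008],255],
  [[0,0,0],[0,0.004,-0.02],255],
  [[0,0,0],[0,0.009,-0.03],255],
  [[0,0,0],[0,0.009,-0.03],255],
  [[0,0,0],[0,0.009,-0.03],255],
])

```text
time_s: 28.85
position: [0.5272, -0.0131, 0.2634]
ee_rot: [0.706, 0.708, -0.0, -0.0]
force: [-0.3, 0.3, -4.3]
grip_width: 0.279
grasp_force: 60.0
```

```bash
python3 - <<'E'
from h import *
s=r.get_state();print(s["time_s"],s["position"],s["ee_rot"],s["force"])
for i in range(2):
    c=r.capture("scene");P=cloud(c)
    for z in(.1,.11,.12,.13,.14,.15,.16,.168):rep(c,P,"arb%.3f"%z,.5285,-.0127,z,z+.01,.025)
E
```

```text
28.85 [ 0.52720641 -0.01307593  0.26336479] [ 7.05740720e-01  7.08469894e-01 -4.75020919e-04 -4.67670827e-04] [-0.28191473  0.30774662 -4.34256499]
arb0.100 51 mean [ 0.5328 -0.0079  0.1047] circ [ 0.5314 -0.0102] 0.0083
arb0.110 51 mean [ 0.5332 -0.0084  0.1148] circ [ 0.5301 -0.0117] 0.0089
arb0.120 53 mean [ 0.5322 -0.0083  0.1252] circ [ 0.5303 -0.0115] 0.0081
arb0.130 48 mean [ 0.5324 -0.0087  0.1349] circ [ 0.5308 -0.0119] 0.008
arb0.140 49 mean [ 0.5323 -0.0087  0.1451] circ [ 0.5312 -0.0108] 0.0072
arb0.150 48 mean [ 0.532  -0.0088  0.1551] circ [ 0.5311 -0.0118] 0.0072
arb0.160 61 mean [ 0.5307 -0.0103  0.1649] circ [ 0.5298 -0.0121] 0.007
arb0.168 63 mean [ 0.5299 -0.0123  0.1736] circ [ 0.5292 -0.013 ] 0.0076
arb0.100 49 mean [ 0.533  -0.0079  0.1048] circ [ 0.5309 -0.011 ] 0.0083
arb0.110 54 mean [ 0.5327 -0.0082  0.115 ] circ [ 0.5301 -0.0121] 0.0087
arb0.120 47 mean [ 0.5328 -0.009   0.1248] circ [ 0.5299 -0.012 ] 0.0082
arb0.130 52 mean [ 0.5319 -0.0083  0.1346] circ [ 0.5305 -0.0117] 0.0081
arb0.140 51 mean [ 0.5327 -0.0089  0.1449] circ [ 0.5305 -0.0122] 0.0075
arb0.150 47 mean [ 0.5319 -0.0087  0.1547] circ [ 0.53  -0.012] 0.0078
arb0.160 60 mean [ 0.5309 -0.0102  0.1645] circ [ 0.5299 -0.0121] 0.0072
arb0.168 62 mean [ 0.5298 -0.0121  0.1738] circ [ 0.5303 -0.0109] 0.0066
```

The arbor is upright again. Now a firm tap with the drift compensated neutrally.

servo_tool([
  [[0,0,0],[0,0.001,0.012],255],
  [[0,0,0],[0,0.001,0.021],255],
  [[0,0,0],[0,0.001,0.0235],255],
  [[0,0,0],[0,0.001,0.025],255],
  [[0,0,0],[0,0.0005,0.0262],255],
  [[0,0,0],[0,-0.0007,0.0275],255],
  [[0,0,0],[0,-0.0016,0.0288],255],
  [[0,0,0],[0,-0.0022,0.0298],255],
])

```text
time_s: 29.95
position: [0.5292, -0.0136, 0.2381]
ee_rot: [0.706, 0.708, 0.003, 0.003]
force: [-0.8, 0.6, 19.8]
grip_width: 0.278
grasp_force: 60.0
```

servo_tool([
  [[0,0,0],[0,-0.0002,0.0004],255],
  [[0,0,0],[0,-0.0002,0.0004],255],
])

```text
time_s: 30.2
position: [0.5292, -0.0136, 0.238]
ee_rot: [0.706, 0.708, 0.004, 0.003]
force: [-2.0, 0.1, 18.7]
grip_width: 0.283
grasp_force: 60.0
```

Reached 24 to 25 N. I lift and repeat once to check the sink.

servo_tool([
  [[0,0,0],[0,0,-0.006],255],
  [[0,0,0],[0,0.0034,-0.0152],255],
  [[0,0,0],[0,0.0034,-0.0152],255],
  [[0,0,0],[0,0.0034,-0.0152],255],
])

```text
time_s: 30.7
position: [0.5283, -0.0131, 0.2483]
ee_rot: [0.706, 0.709, -0.0, -0.0]
force: [-0.1, 0.4, -5.0]
grip_width: 0.282
grasp_force: 60.0
```

servo_tool([
  [[0,0,0],[0,0,0.005],255],
  [[0,0,0],[0,0,0.0085],255],
  [[0,0,0],[0,0,0.01],255],
  [[0,0,0],[-0.0,-0.0005,0.0112],255],
  [[0,0,0],[0,-0.0016,0.0125],255],
  [[0,0,0],[0,-0.0028,0.014],255],
  [[0,0,0],[0,-0.0038,0.0152],255],
  [[0,0,0],[0,-0.0038,0.0152],255],
])

```text
time_s: 31.7
position: [0.5288, -0.0136, 0.238]
ee_rot: [0.706, 0.708, 0.004, 0.003]
force: [-2.6, -0.2, 19.1]
grip_width: 0.282
grasp_force: 60.0
```

servo_tool([
  [[0,0,0],[0,0,-0.008],255],
  [[0,0,0],[0,0.002,-0.03],255],
  [[0,0,0],[0,0.0038,-0.04],255],
  [[0,0,0],[0,0.0038,-0.04],255],
])

```text
time_s: 32.2
position: [0.529, -0.0131, 0.2737]
ee_rot: [0.706, 0.708, 0.0, 0.0]
force: [0.4, -0.4, -4.3]
grip_width: 0.281
grasp_force: 60.0
```

```bash
python3 - <<'E'
from h import *
s=r.get_state();print(s["time_s"],s["position"],s["ee_rot"],s["force"],s["wrist_torque"])
c=r.capture("scene");P=cloud(c);x,y=s["position"][:2]
for z in(.1,.12,.14,.15,.168):rep(c,P,"arb%.3f"%z,.5285,-.0127,z,z+.01,.025)
for z in(.215,.22,.23,.24): rep(c,P,"bar%.3f"%z,x,y,z,z+.008,.03)
m=(c["z_map"]>0)&(np.hypot(P[...,0]-x,P[...,1]-y)<.03)&(P[...,2]>.18)&(P[...,2]<.25);print("bar bottom",np.percentile(P[m][:,2],[0,1,2]))
E
```

```text
32.2 [ 0.52898423 -0.01312968  0.27374648] [7.05726492e-01 7.08484311e-01 2.25512505e-04 2.20936248e-04] [ 0.38491009 -0.37377198 -4.31652147] [-0.00852645  0.08790295 -0.0030802 ]
arb0.100 53 mean [ 0.5329 -0.008   0.105 ] circ [ 0.5306 -0.0116] 0.0083
arb0.120 52 mean [ 0.5324 -0.0085  0.1249] circ [ 0.53   -0.0117] 0.0082
arb0.140 50 mean [ 0.5326 -0.0085  0.1451] circ [ 0.5306 -0.0116] 0.0073
arb0.150 50 mean [ 0.5327 -0.009   0.155 ] circ [ 0.531  -0.0119] 0.0072
arb0.168 59 mean [ 0.5307 -0.0123  0.174 ] circ [ 0.5308 -0.0129] 0.0063
bar0.215 82 mean [ 0.5351 -0.0042  0.219 ] circ [ 0.53   -0.0105] 0.014
bar0.220 91 mean [ 0.5352 -0.0042  0.2243] circ [ 0.53   -0.0105] 0.014
bar0.230 92 mean [ 0.5354 -0.0046  0.2341] circ [ 0.5308 -0.0109] 0.014
bar0.240 90 mean [ 0.5349 -0.0041  0.2439] circ [ 0.5303 -0.0117] 0.0141
bar bottom [0.21091838 0.21228322 0.21307415]
```

The last tap did not sink it (0.2380 both times) and the arbor is upright, so it is locked. I carry the bar back.

servo_tool([
  [[0,0,0],[-0.03,-0.006,0],255],
  [[0,0,0],[-0.08,-0.017,0],255],
  [[0,0,0],[-0.13,-0.028,0.01],255],
  [[0,0,0],[-0.165,-0.036,0.045],255],
  [[0,0,0],[-0.182,-0.04,0.095],255],
  [[0,0,0],[-0.184,-0.04,0.145],255],
  [[0,0,0],[-0.184,-0.04,0.185],255],
  [[0,0,0],[-0.184,-0.04,0.2],255],
])

```text
time_s: 33.25
position: [0.487, -0.1963, 0.0709]
ee_rot: [0.706, 0.708, -0.001, -0.003]
force: [-0.9, 0.3, -4.3]
grip_width: 0.28
grasp_force: 60.0
```

servo_tool([
  [[0,0,0],[0,0,0.003],255],
  [[0,0,0],[0,0,0.006],255],
  [[0,0,0],[0,0,0.0085],255],
  [[0,0,0],[0,0,0.0085],255],
  [[0,0,0],[0,0,0.0085],255],
])

```text
time_s: 33.88
position: [0.4897, -0.1973, 0.0656]
ee_rot: [0.706, 0.709, 0.0, 0.0]
force: [0.1, 0.6, -4.2]
grip_width: 0.284
grasp_force: 60.0
```

servo_tool([
  [[0,0,0],[0,0,0.0012],255],
  [[0,0,0],[0,0,0.0024],255],
  [[0,0,0],[0,0,0.003],255],
  [[0,0,0],[0,0,0.003],255],
])

```text
time_s: 34.38
position: [0.4893, -0.1973, 0.0621]
ee_rot: [0.706, 0.708, -0.0, -0.0]
force: [-0.4, -0.2, -4.5]
grip_width: 0.281
grasp_force: 60.0
```

servo_tool([
  [[0,0,0],[0,0,0.0006],255],
  [[0,0,0],[0,0,0.0012],255],
  [[0,0,0],[0,0,0.0012],255],
])

```text
time_s: 34.75
position: [0.4897, -0.1976, 0.0621]
ee_rot: [0.706, 0.708, 0.0, 0.0]
force: [-1.5, 0.5, 7.6]
grip_width: 0.284
grasp_force: 60.0
```

On the bench. I ease off, release, and rise clear.

servo_tool([
  [[0,0,0],[0,0,-0.0008],255],
  [[0,0,0],[0,0,-0.0008],220],
  [[0,0,0],[0,0,-0.0008],120],
  [[0,0,0],[0,0,-0.0008],80],
  [[0,0,0],[0,0,-0.0008],80],
  [[0,0,0],[0,0,-0.0008],80],
  [[0,0,0],[0,0,-0.025],80],
  [[0,0,0],[0,0,-0.06],80],
])

```text
time_s: 35.75
position: [0.4885, -0.197, 0.1208]
ee_rot: [0.706, 0.708, -0.001, -0.001]
force: [0.1, -0.4, 0.4]
grip_width: 0.683
grasp_force: 0.0
```

servo_tool([
  [[0,0,0],[0,0,-0.05],80],
  [[0,0,0],[0,0,-0.1],80],
  [[0,0,0],[0,0,-0.13],80],
  [[0,0,0],[0,0,-0.13],80],
  [[0,0,0],[0,0,-0.13],80],
])

```text
time_s: 36.38
position: [0.4887, -0.1968, 0.25]
ee_rot: [0.706, 0.709, -0.0, -0.001]
force: [0.2, 0.3, -1.0]
grip_width: 0.685
grasp_force: 0.0
```

```bash
python3 - <<'E'
from h import *
s=r.get_state();print(s["time_s"],s["position"],s["grip_width"],s["force"])
c=r.capture("scene");P=cloud(c);save(c,"end")
rep(c,P,"bar",.489,-.197,.1,.12,.03)
for z in(.1,.15,.168):rep(c,P,"arb%.3f"%z,.5285,-.0127,z,z+.01,.025)
E
```

```text
36.375 [ 0.48874757 -0.19677906  0.24995807] 0.6848528848480159 [ 0.19829073  0.26277046 -0.97510501]
bar 162 mean [ 0.4908 -0.1928  0.1077] circ [ 0.4892 -0.1958] 0.0153
arb0.100 52 mean [ 0.5334 -0.008   0.1055] circ [ 0.531  -0.0111] 0.0083
arb0.150 45 mean [ 0.5332 -0.0095  0.1549] circ [ 0.5313 -0.012 ] 0.0074
arb0.168 62 mean [ 0.5306 -0.0124  0.1733] circ [ 0.5295 -0.0138] 0.0074
```

View pics/end.png

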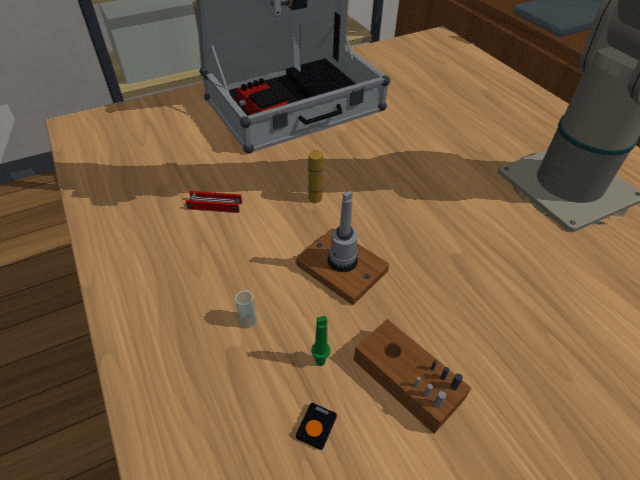

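The picture shows the arbor upright in the chuck (346,220), the bar standing (315,177), and the slide, hex keys, picks and green look-alike where they were.

```bash
python3 -c "
from station import r
print(r.hand_in())"
```

```text
the job is handed in; nothing more can be done
None
```

The job is handed in: the arbor was set at about 5 N and tapped eight times at about 20 to 26 N until the last tap sank it no further (one of them was angled to straighten a slight lean), the bar stands upright on the bench again, and nothing else was moved.

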